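# Show the dial gauge to the inspection camera

### The job

The dial gauge is due for its reading check: lift it straight up out of its blue stand and hold it up in front of the inspection camera, with the middle of its round case at the viewing spot, the dial looking squarely into the lens and the gauge right way up in the picture (stem at the bottom). It is a delicate instrument, so grip it gently, with no more than 15 N; touch neither the camera nor its stand, and leave the other things on the table where they lie. Finish while still holding it there, still and clear of everything but the fingers.

Things in the scene. Friction and masses are not known exactly. Their poses are not given: they have to be found in the camera images.
- dial_gauge: Dial gauge, 0.10 to 0.21 kg: round black case 56 mm across, 20 mm thick, white dial on one flat side; thin stem (8 mm, reaching 76 mm from the case's centre), at the other end a small cap (12 mm, reaching 40 mm). Its +x runs from stem to cap, +z squarely out of the dial. At the start it stands upright in the stand, stem down the hole, dial looking away from the robot, within 30 degrees of +x.
- case_centre (a point): Centre of the gauge's round case, at (17.5, 0, 10) mm in the gauge's frame, same axes. At the start 87 mm above the table. Grip the case across its 56 mm here, tool pointing down, one finger on either side of the dial (closing line level and parallel to the dial): the dial stays uncovered.
- gauge_stand: Blue block, fixed, 62 x 56 mm, 58 mm high, on a dark foot; down its middle an 11 mm hole for the stem, on top two low black rails (4.5 mm high) that carry the round case. Origin: centre of its underside, on the table. The stem is out of the hole once the gauge is raised 55 mm. Its +x is the way the dial looks at the start, its y runs parallel to the dial.
- camera_stand: Camera's stand, fixed: dark base plate 10 mm thick, 90 mm wide, from 45 mm before its origin to 210 mm behind it; column 188 mm behind. Origin: on the table under the yellow ring mark, straight below the viewing spot. Its -x is the level direction in which the camera looks, toward the robot, within 15 degrees of the world's -x. The camera's top is 340 mm above the table.
- camera_head: Inspection camera, fixed: grey box, black lens barrel, white ring light. Origin: centre of the lens front. It looks along its -x, 25 degrees below level; +z is up in its picture. A gauge held rightly has its +z (out of the dial) along this +x and its +x (to the cap) along this +z: it leans back 25 degrees from plumb, cap toward the robot, dial up toward the lens.
- viewing_spot (a point): The viewing spot: a point in the air on the camera's axis, 140 mm in front of the lens, 210 mm above the table, straight above the yellow ring mark on the base plate. Axes as those of camera_head.
- brass_weight: Bystander: small brass-coloured weight with a knob, 44 mm across, 40 mm high. Origin: centre of its underside.
- spanner: Bystander: grey open-ended spanner, 45 x 233 x 9 mm, lying near the table's front edge. Origin: centre of its underside.
- vernier_caliper: Bystander: vernier caliper, 74 x 210 x 12 mm, lying at the right. Origin: centre of its underside.
- tin: Bystander: round aluminium tin, 64 mm across, 37 mm high. Origin: centre of its underside.
Not all that is in view belongs to the job. There is more than one size of the gauge_stand; the one meant has the size given above.

How it is judged:
On the way:
1. the gauge is held clear above its stand, upright (z of case_centre in the frame of gauge_stand above 0.13 m and horizontal distance between case_centre and gauge_stand below 0.05 m and angle between dial_gauge's own x axis and vertical below 0.35 rad and contact force between the fingers and dial_gauge above 1 N), for 0.1 s.
At the end, for the whole second after the job is handed in: The gauge is held in the fingers, at rest and touching nothing else, the centre of its case within 20 mm of the viewing spot, the dial facing the lens within 0.2 rad, the cap up in the camera's picture within 0.2 rad; the bystanders within 30 mm of where they lay (distance between case_centre and viewing_spot below 0.02 m and angle between the z axis of dial_gauge and the x axis of camera_head, either way round below 0.2 rad and angle between the x axis of dial_gauge and the z axis of camera_head, either way round below 0.2 rad and angle between dial_gauge's own z axis and vertical below 1.45 rad and angle between dial_gauge's own x axis and vertical below 0.8 rad and contact force between the fingers and dial_gauge above 1 N and contact force between dial_gauge and gauge_stand below 0.1 N and contact force between dial_gauge and camera_stand below 0.1 N and linear speed of dial_gauge below 0.02 m/s and angular speed of dial_gauge below 0.2 rad/s and distance of each of brass_weight, spanner, vernier_caliper, tin from where it was at the start of the episode below 0.03 m); the arm keeps its last pose, push and grip.
It fails at once if the gauge is gripped or struck hard (more than 40 N over both fingers together) (contact force between dial_gauge and anything else above 40 N).
It fails at once if the camera or its stand is touched (over 1 N) (contact force between camera_stand and anything else above 1 N).
It fails at once if a bystander (weight, spanner, caliper or tin) is moved more than 30 mm (distance of any of brass_weight, spanner, vernier_caliper, tin from where it was at the start of the episode above 0.03 m).
It also fails if it takes over 38 s, if anything falls off the work surface, if the arm or the gripper's body presses on something with over 40 N, if the wrist force passes 120 N, or if a joint passes its speed limit or range.

### The arm

A 7-joint arm with a two-finger parallel gripper is mounted at the origin on a cart in front of the work surface, level with it; the furniture and walls round the work are solid. World frame = base frame: x ahead of the robot, y to its left, z up, the work surface at z = 0. Lengths are in m, angles in rad, forces in N, time in s.
With the tool pointing down it reaches from about 0.35 to 0.9 m from the base axis. Payload 8.1 kg.
Tool frame: the origin (TCP) lies between the finger pads, 19 mm behind the fingertips; this is the grasp point; z points along the fingers, y is the line along which they close (so a half turn about z gives the same grasp; the last joint's range is limited). The gripper opens to 92 mm and grips with 3 to 60 N. Pads are 19 mm wide; open, the fingers measure 130 mm over their backs; the gripper's body (75 mm by 190 mm) begins 47 mm behind the grasp point.
Start: joints at [-0.103, 0.434, 0.025, 1.573, -0.012, 1.134, -0.075], TCP at [0.625, -0, 0.246] pointing down, gripper open.
Joint ranges: [-2.62, 2.62], [-0.44, 2.09], [-1.27, 1.32], [0.08, 2.57], [-1.32, 4.46], [0.12, 2], [-2.74, 2.74]. Speed limits (rad/s): [2.22, 2.22, 3.01, 3.01, 3.14, 3.14, 3.14].

### API

Orientations are given as a rotation vector (axis times angle).
In Python, from cell import arm gives the robot as it stands.
- The arm moves only by the shell command python3 -m pendant 'ROWS' [FORCE]. ROWS is a JSON object of lists of equal length, an entry for each row: "slide": the shift along the tool's x, y, z in units of 0.3 m (1.0 is 0.3 m), a list of three; "dr": the turn, a rotation vector about the tool's x, y, z in units of 0.12 rad (1.0 is 0.12 rad), a list of three; "claw": the opening, from 0 (shut) to 1 (fully open). In form: {"slide": [[tx, ty, tz], ...], "dr": [[ax, ay, az], ...], "claw": [claw, ...]}. A call has 1 to 10 rows; each row shifts and turns the commanded pose from where the row before left it, along the tool's axes as they then stand; what a row does not reach is not made up. A row lasts 1/10 s, in which the tool goes at most 50 mm and 8.59 degrees, less where a joint would pass 70% of its speed; a pose out of reach is approached as far as the arm can. A call with a number of a shift or a turn outside -1 to 1 is refused whole. A call with a gripper value outside its range is refused whole. The fingers move at their own pace and stop on an object; FORCE is the grip in N (left out, the last holds). Time passes only in rows, so rows that do not move let the fingers close. It gives the time, the measured TCP pose, the force, the opening and the grip force at its end, in the units of the state.
- arm.observe(): the state, without advancing time (a new reading comes with each control period).
- arm.get_image(name): name is "scene" or "side" or "wrist"; returns the picture (400x640x3 uint8, red, green, blue); there is no depth.
- arm.calibration(name): a dict with "K" (3x3 intrinsics, pixels), "xyz" and "orientation" of the camera in the world. Camera axes: x right, y up, looking along -z (the intrinsics and any distortion apply to the point x, -y, -z); pixel columns grow to the right and rows downward; lengths in m; the calibration is good to about 2 mm. The wrist camera is an equidistant fisheye: a pixel r from the principal point sees the ray r / f radians off the axis. A picture is of the moment at which its call begins: read the wrist's pose just before it. calibration takes no time and is no camera call; for the wrist camera it gives the pose at the moment of the call.
- arm.sign_off(): hands the job in; it is judged then, once.
The state is a dict: "clock": time; "joints": joint angles; "dq": joint speeds; "joint_efforts": joint torques, N m; "position": TCP position; "ee_rot": TCP orientation; "force": force on the tool from outside, world axes, zero at the start; "ft_torque": the same for the moment, N m; "width": opening from 0.0 (shut) to 1.0 (fully open); "gripper_force": force on a finger pad.
Only numpy, scipy, OpenCV 4.12 (cv2) and the standard library are available. Lean on these libraries where they do the work, as an engineer would, in place of code of your own. Each camera call takes 0.05 s, during which the arm holds its last target. There are 200 camera calls.

## Working session

There is one attempt and no reset: what is moved stays moved. The work goes in short steps, Python scripts to look and compute and a shell command to move; the robot and the scene stay as the last step left them, time stands still between calls to the robot, and variables do not carry over. Pictures are saved under pics/ and viewed, at most 12 in all, crops included, and the job is handed in when it is done.

```bash
mkdir -p pics; ls; python3 - <<'E'
from cell import arm
import cv2,numpy as np
for n in ("scene","side","wrist"):
    c=arm.calibration(n); print(n,np.round(c["K"],1).tolist(),np.round(c["xyz"],4),np.round(c["orientation"],4),[k for k in c])
    cv2.imwrite(f"pics/{n}0.png",arm.get_image(n)[:,:,::-1])
s=arm.observe(); print(s["clock"],s["position"],s["ee_rot"],s["width"])
E
```

```text
pics
scene [[395.9, 0.0, 321.3], [0.0, 395.9, 192.1], [0.0, 0.0, 1.0]] [-0.3018  0.5186  0.8025] [ 0.5437 -1.2111 -2.066 ] ['K', 'xyz', 'orientation']
side [[448.8, 0.0, 314.8], [0.0, 448.8, 196.2], [0.0, 0.0, 1.0]] [ 0.0376 -1.2059  0.9037] [ 0.9483 -0.2479 -0.4319] ['K', 'xyz', 'orientation']
wrist [[309.7, 0.0, 318.8], [0.0, 309.7, 196.3], [0.0, 0.0, 1.0]] [0.6246 0.0646 0.3843] [-0.2471  0.0003  0.0009] ['K', 'xyz', 'orientation']
0.15 [ 6.24653161e-01 -1.64445073e-05  2.44938074e-01] [-2.22099702e+00 -2.22080748e+00  1.39903111e-03] 1.0034718920591412
```

View pics/scene0.png

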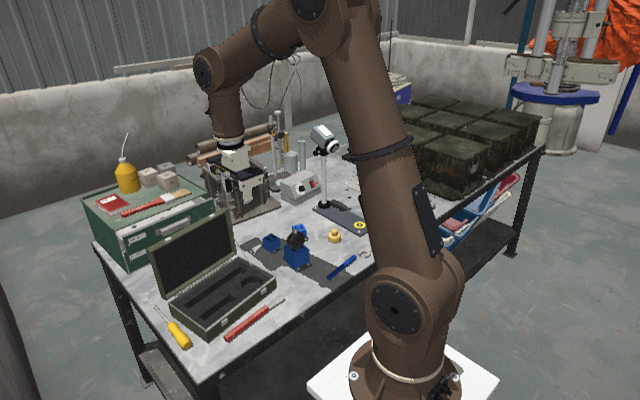

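View pics/side0.png

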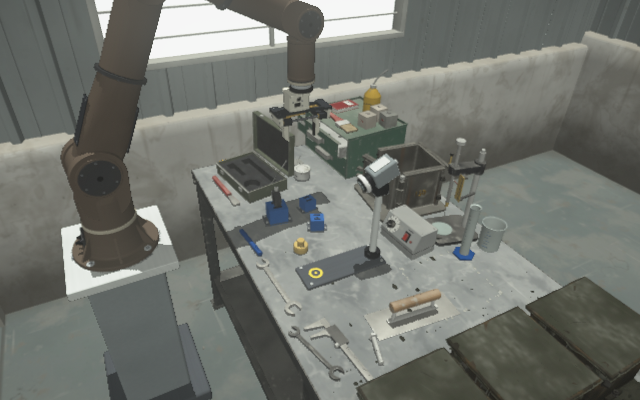

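View pics/wrist0.png

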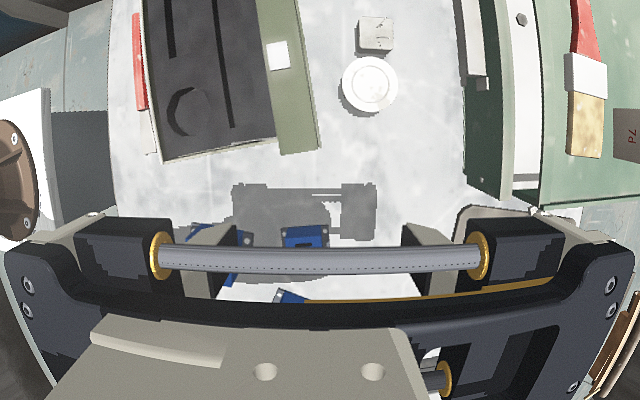

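The scene view shows the gauge in the large blue block at about (297,255), with a smaller blue block at (270,242), the camera at (325,140) and its ring at (360,227). The side view shows the gauge and block at (277,205), the yellow ring at (316,272), the lens at (368,182) and two smaller blue blocks at (308,203) and (317,221). In the wrist view the gripper hides the area. Next I'll enlarge crops to measure from.

```bash
cat > h.py <<'E'
from cell import arm
import cv2,numpy as np
from scipy.spatial.transform import Rotation as R
def ray(n,p,c=None):
    c=c or arm.calibration(n);K=np.array(c["K"]);x=(p[0]-K[0,2])/K[0,0];y=(p[1]-K[1,2])/K[1,1]
    if n=="wrist":
        r=np.hypot(x,y);s=np.sin(r)/max(r,1e-9);d=[x*s,-y*s,-np.cos(r)]
    else: d=[x,-y,-1]
    d=R.from_rotvec(c["orientation"]).apply(d);return np.array(c["xyz"]),d/np.linalg.norm(d)
def plane(n,p,z,c=None):
    o,d=ray(n,p,c);return o+d*(z-o[2])/d[2]
def tri(n1,p1,n2,p2):
    a,u=ray(n1,p1);b,v=ray(n2,p2)
    t=np.linalg.lstsq(np.c_[u,-v],b-a,rcond=None)[0];P=a+u*t[0];Q=b+v*t[1]
    return (P+Q)/2,np.linalg.norm(P-Q)
def proj(n,P,c=None):
    c=c or arm.calibration(n);K=np.array(c["K"]);q=R.from_rotvec(c["orientation"]).inv().apply(np.array(P)-c["xyz"])
    x,y,z=q[0],-q[1],-q[2]
    if n=="wrist":
        r=np.hypot(x,y);t=np.arctan2(r,z);return K[0,2]+K[0,0]*t*x/r,K[1,2]+K[0,0]*t*y/r
    return K[0,2]+K[0,0]*x/z,K[1,2]+K[1,1]*y/z
E
python3 - <<'E'
from h import *
a=cv2.imread("pics/side0.png");b=cv2.imread("pics/scene0.png")
f=lambda i,x,y,w,h,k:cv2.resize(i[y:y+h,x:x+w],None,fx=k,fy=k,interpolation=cv2.INTER_CUBIC)
A=np.hstack([f(a,250,180,80,60,5),f(a,290,150,100,150,4)[:300*2:2,::2].repeat(1,0)[:300],])
o=np.zeros((600,800,3),np.uint8)
o[:300,:400]=f(a,250,180,80,60,5); o[:300,400:]=f(b,250,212,80,60,5)
o[300:,:400]=f(a,290,210,100,75,4); o[300:,400:]=f(b,300,170,100,75,4)
cv2.imwrite("pics/c1.png",o)
# masks
for n,i in(("side",a),("scene",b)):
    hsv=cv2.cvtColor(i,cv2.COLOR_BGR2HSV)
    for nm,lo,hi in(("blue",(100,140,40),(125,255,255)),("yel",(20,120,120),(35,255,255))):
        m=cv2.inRange(hsv,lo,hi);k,_,st,ce=cv2.connectedComponentsWithStats(m)
        for j in range(1,k):
            if st[j,4]>15: print(n,nm,st[j],np.round(ce[j],1),np.round(plane(n,ce[j],.01),3))
E
```

```text
side blue [311 214  13   7  54] [316.6 217.3] [ 0.603 -0.164  0.01 ]
side blue [250 242  11  11  39] [254.9 246.9] [ 0.367 -0.213  0.01 ]
side blue [454 247  20  13 119] [463.1 254.5] [ 0.911 -0.52   0.01 ]
side yel [364  89  17  16 202] [371.9  96.8] [1.352 0.64  0.01 ]
side yel [365 105   5   5  25] [367. 107.] [1.254 0.537 0.01 ]
side yel [309 268  14  10  67] [315.3 272.4] [ 0.48  -0.391  0.01 ]
scene blue [522   0  11  37 102] [526.6  16.1] [ 3.108 -8.254  0.01 ]
scene blue [518  36   8  17  56] [520.9  44.1] [ 1.753 -4.772  0.01 ]
scene blue [608  64  32  71 457] [623.9  99.4] [ 0.236 -2.841  0.01 ]
scene blue [510  78   6   9  22] [512.6  81. ] [ 1.013 -2.86   0.01 ]
scene blue [506  88  93  20 622] [550.4  98.8] [ 0.6   -2.524  0.01 ]
scene blue [479 185  17  27 118] [485.9 198.4] [ 0.252 -0.887  0.01 ]
scene blue [453 209  27  14 174] [464.5 215.4] [ 0.248 -0.712  0.01 ]
scene blue [292 224  15  14  86] [300.3 228.9] [ 0.611 -0.222  0.01 ]
scene blue [439 228  10   9  43] [443.2 232.7] [ 0.243 -0.559  0.01 ]
scene blue [263 234  17  18 219] [270.9 242.8] [ 0.618 -0.097  0.01 ]
scene blue [448 237  14  14  51] [453.9 244.4] [ 0.181 -0.524  0.01 ]
scene blue [284 245  26  25 433] [296.2 256.2] [ 0.502 -0.111  0.01 ]
scene blue [327 255  29  25 148] [341.2 266.9] [ 0.364 -0.175  0.01 ]
scene yel [283 136   4  16  34] [284.7 144.5] [ 1.278 -0.687  0.01 ]
scene yel [115 162  22  32 509] [125.5 177.8] [1.485 0.072 0.01 ]
scene yel [354 221  12   8  53] [359.3 224.6] [ 0.482 -0.391  0.01 ]
scene yel [329 229  11  14 108] [334. 236.] [ 0.496 -0.276  0.01 ]
scene yel [168 322  23  26 303] [178.9 335. ] [0.467 0.308 0.01 ]
```

View pics/c1.png

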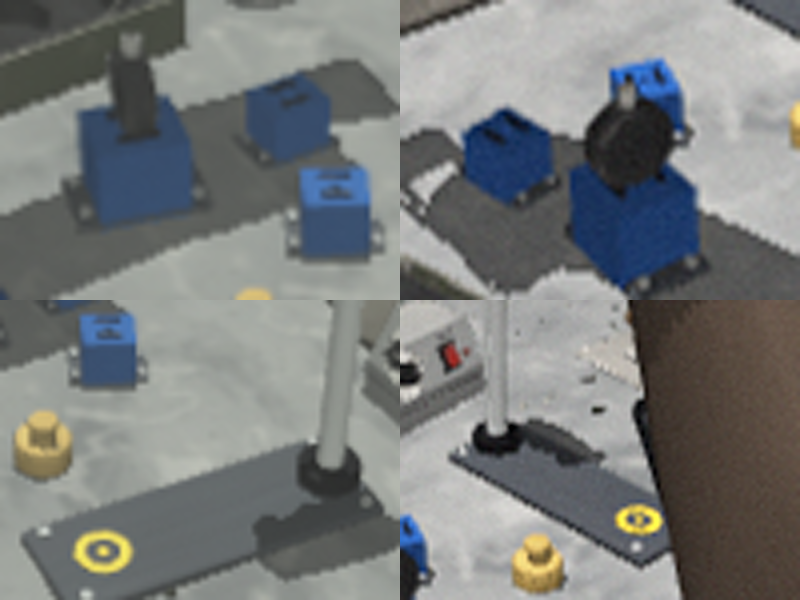

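The enlarged crops show our stand at about side (277,212) and scene (296,256). The two small stands are empty. The base-plate corners lie at side (295.5,270) and (367,245), and at scene (360,236) and (314,209).

```bash
python3 - <<'E'
from h import *
ang=lambda d:np.degrees(np.arctan2(d[1],d[0]))
print("case",tri("scene",(295.6,240),"side",(276.8,199)),"cap",tri("scene",(295.4,229.6),"side",(276.2,187.5)))
print("lens",tri("scene",(330,150),"side",(366,184)))
a,b=plane("side",(295.5,270),.01),plane("side",(367,245),.01);print(a,b,ang(b-a))
a,b=plane("scene",(360,236.25),.01),plane("scene",(313.75,208.75),.01);print(a,b,ang(b-a))
print("ring",plane("side",(315.8,272.7),.01),plane("scene",(359.6,224.8),.01))
# stand bottom corners side / scene
a,b=plane("side",(250+104/5,180+222/5),.008),plane("side",(250+192/5,180+208/5),.008);print("stand",a,b,ang(b-a))
p=[plane("scene",(250+x/5,212+y/5),.058) for x,y in((172,168),(234,215),(298,188))];print(p,ang(p[0]-p[1]),ang(p[2]-p[1]))
E
```

```text
case (array([ 0.4894264 , -0.10354378,  0.08228676]), np.float64(0.0033683728369617917)) cap (array([ 0.48792638, -0.10244581,  0.12421584]), np.float64(0.0007612158247467599))
lens (array([ 0.62697552, -0.38662894,  0.26089294]), np.float64(0.0045509342019690625))
[ 0.4336632  -0.35741125  0.01      ] [ 0.67605439 -0.35585934  0.01      ] 0.3668321176977274
[ 0.43157849 -0.33858041  0.01      ] [ 0.67947378 -0.34933481  0.01      ] -2.4840970523920087
ring [ 0.48033473 -0.3927523   0.01      ] [ 0.48001519 -0.39076669  0.01      ]
stand [ 0.45345943 -0.12976173  0.008     ] [ 0.51064306 -0.14133124  0.008     ] -11.437799094678846
[array([ 0.52055837, -0.0807991 ,  0.058     ]), array([ 0.45668206, -0.07769762,  0.058     ]), array([ 0.44933348, -0.12329767,  0.058     ])] -2.779783673397183 -99.15467370117119
```

```bash
python3 -m pendant '{"slide":[[-0.16,-0.12,0],[-0.16,-0.12,0],[-0.12,-0.12,0],[-0.1,-0.06,0],[-0.1,0,0],[0,0,0],[0,0,0]],"dr":[[0,0,0],[0,0,0],[0,0,0],[0,0,0],[0,0,0],[0,0,0],[0,0,0]],"claw":[1,1,1,1,1,1,1]}' 10; python3 - <<'E'
from h import *
s=arm.observe();print(s["position"],s["ee_rot"]);c=arm.calibration("wrist");print(c["xyz"],c["orientation"])
import json;json.dump({k:np.array(v).tolist() for k,v in c.items()},open("cw1.json","w"))
i=arm.get_image("wrist")[:,:,::-1];cv2.imwrite("pics/wrist1.png",i)
E
```

```text
clock: 0.85
position: [0.5114, -0.1757, 0.2454]
ee_rot: [-2.223, -2.219, -0.0]
force: [-0.2, 0.7, -0.2]
width: 1.0
gripper_force: 0.0
[ 0.5114387  -0.17573494  0.24537528] [-2.22304655e+00 -2.21935922e+00 -1.00361764e-07]
[ 0.51144987 -0.11112851  0.3848735 ] [-0.24668279 -0.00072896 -0.00088254]
```

View pics/wrist1.png

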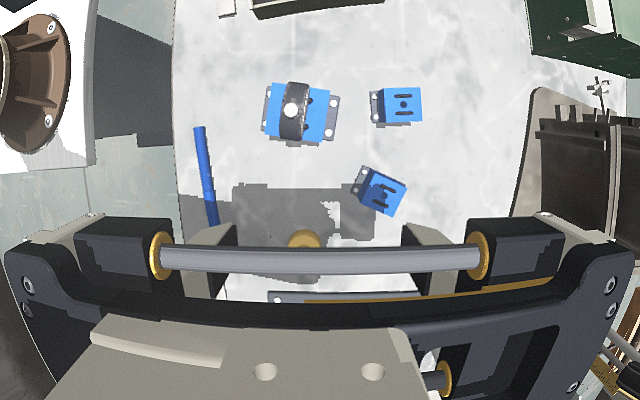

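The wrist view from above shows the gauge in its stand at (298,110), with the white cap at (291,110), and the empty small stands at (403,105) and (382,190). I'll enlarge it to get the yaw.

```bash
python3 - <<'E'
from h import *
i=cv2.imread("pics/wrist1.png");cv2.imwrite("pics/c2.png",cv2.resize(i[70:155,250:350],None,fx=7,fy=7,interpolation=cv2.INTER_CUBIC))
E
```

```text
(no output)
```

View pics/c2.png

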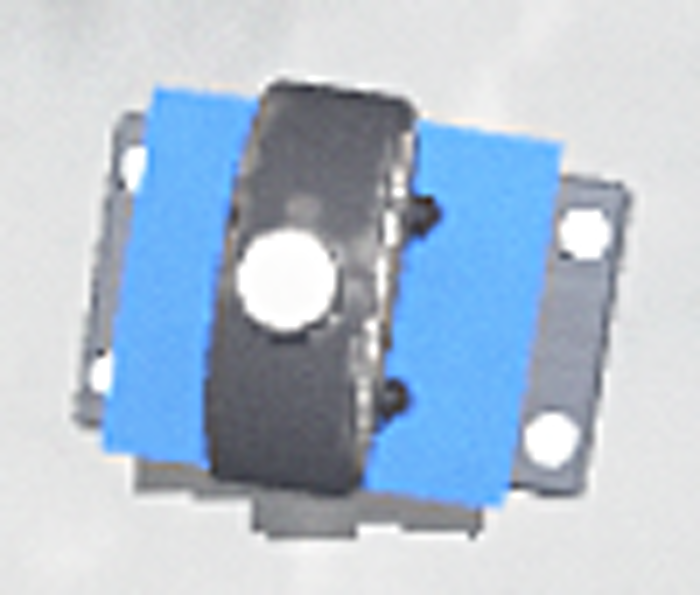

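The crop shows the stand's top-face corners at (153,88), (563,143), (503,507) and (103,450), and the cap at (287,280). The dial is on the right.

```bash
python3 - <<'E'
from h import *
import json;c=json.load(open("cw1.json"))
f=lambda x,y,z:plane("wrist",(250+x/7,70+y/7),z,c)
T=[f(x,y,.058) for x,y in((153,88),(563,143),(503,507),(103,450))]
ang=lambda d:np.degrees(np.arctan2(d[1],d[0]))
print(np.round(T,4),"ctr",np.mean(T,0));print([ang(T[1]-T[0]),ang(T[2]-T[3]),ang(T[0]-T[3])-90,ang(T[1]-T[2])-90])
print(np.linalg.norm(T[1]-T[0]),np.linalg.norm(T[0]-T[3]))
print("cap",f(287,280,.127))
for p in [((268,85),(215,480)),((415,105),(362,492))]:
    a,b=[f(*q,.087) for q in p];print("case edge",a,b,np.linalg.norm(a-b),ang(a-b)-90)
E
```

```text
[[ 0.4626 -0.0706  0.058 ]
 [ 0.5238 -0.0799  0.058 ]
 [ 0.5149 -0.135   0.058 ]
 [ 0.4544 -0.1256  0.058 ]] ctr [ 0.48891576 -0.10280137  0.058     ]
[np.float64(-8.632001410020749), np.float64(-8.773735544784783), np.float64(-8.49054453331101), np.float64(-9.202368003525052)]
0.06194436733742316 0.05562613056129283
cap [ 0.48873484 -0.10270866  0.127     ]
case edge [ 0.4827146  -0.07430095  0.087     ] [ 0.47500188 -0.1288369   0.087     ] 0.0550786327980976 -8.049639523371951
case edge [ 0.5026894 -0.0774198  0.087    ] [ 0.49526747 -0.13073513  0.087     ] 0.053829446490754156 -7.925105370995297
```

```bash
Z='[0,0,0]'; python3 -m pendant '{"slide":[[0,0,0],[0,0,0],[0,0,0],[0,0,0],[0,0,0],[0,0,0],[0,0,0],[0,0,0],[0,0,0],[0,0,0]],"dr":[[0,0,-1],[0,0,-1],[0,0,-1],[0,0,-1],[0,0,-1],[0,0,-1],[0,0,-1],[0,0,-1],[0,0,-1],[0,0,-1]],"claw":[1,1,1,1,1,1,1,1,1,1]}' >/dev/null
python3 -m pendant '{"slide":[[0,0,0],[0,0,0],[0,0,0],[0,0,0]],"dr":[[0,0,-1],[0,0,-0.82],[0,0,0],[0,0,0]],"claw":[1,1,1,1]}'
cat >> h.py <<'E'
def togo(P,M):
    s=arm.observe();r=R.from_rotvec(s["ee_rot"])
    print("t",s["clock"],"slide units",np.round(r.inv().apply(np.array(P)-s["position"])/.3,3),"dr units",np.round((r.inv()*R.from_matrix(M)).as_rotvec()/.12,2),"axes",np.round(r.as_matrix(),3).tolist(),"w",s["width"],"F",s["gripper_force"],np.round(s["force"],1),"q",np.round(s["joints"],2))
def gM(yaw,tilt):  # tool axes; tool x toward robot, z down, leaned by tilt
    c,s=np.cos(yaw),np.sin(yaw);X=np.array([c,s,0]);U=np.array([0,0,1.])
    gx=U*np.cos(tilt)-X*np.sin(tilt);gz=X*np.cos(tilt)+U*np.sin(tilt)
    z=-gx;x=-gz;return np.c_[x,np.cross(z,x),z]
E
python3 -c "
from h import *
togo((.489,-.1028,.089),gM(np.radians(-8.7),0))
i=arm.get_image('wrist')[:,:,::-1];cv2.imwrite('pics/wrist2.png',i)"
```

```text
clock: 2.3
position: [0.5119, -0.1743, 0.2454]
ee_rot: [-0.241, -3.132, -0.001]
force: [-0.2, 0.9, -0.1]
width: 1.0
gripper_force: 0.0
t 2.3 slide units [0.112 0.224 0.521] dr units [ 0.   -0.   -0.02] axes [[-0.988, 0.153, -0.0], [0.153, 0.988, 0.0], [0.0, 0.0, -1.0]] w 0.9999261823341409 F 0.0 [-0.2  0.9 -0.1] q [ 0.37  0.31 -0.19  1.77  0.06  1.07  1.58]
```

```bash
python3 -m pendant '{"slide":[[0.04,0.075,0],[0.04,0.075,0],[0.032,0.074,0],[0,0,0],[0,0,0.08],[0,0,0.1],[0,0,0.08],[0,0,0.04],[0,0,0],[0,0,0]],"dr":[[0,0,0],[0,0,0],[0,0,0],[0,0,0],[0,0,0],[0,0,0],[0,0,0],[0,0,0],[0,0,0],[0,0,0]],"claw":[1,1,1,1,1,1,1,1,1,1]}'
python3 -c "
from h import *
togo((.489,-.1028,.089),gM(np.radians(-8.7),0))
cv2.imwrite('pics/side2.png',cv2.resize(arm.get_image('side')[140:260,210:370,::-1],None,fx=5,fy=5,interpolation=cv2.INTER_CUBIC))"
```

```text
clock: 3.35
position: [0.4892, -0.104, 0.1562]
ee_rot: [0.24, 3.132, -0.0]
force: [0.6, 0.6, 0.2]
width: 1.0
gripper_force: 0.0
t 3.35 slide units [0.002 0.004 0.224] dr units [-0.    0.01 -0.01] axes [[-0.988, 0.152, 0.001], [0.152, 0.988, -0.0], [-0.001, -0.0, -1.0]] w 1.0001937562941492 F 0.0 [0.6 0.6 0.2] q [ 0.27  0.35 -0.22  1.97  0.1   0.83  1.42]
```

View pics/side2.png

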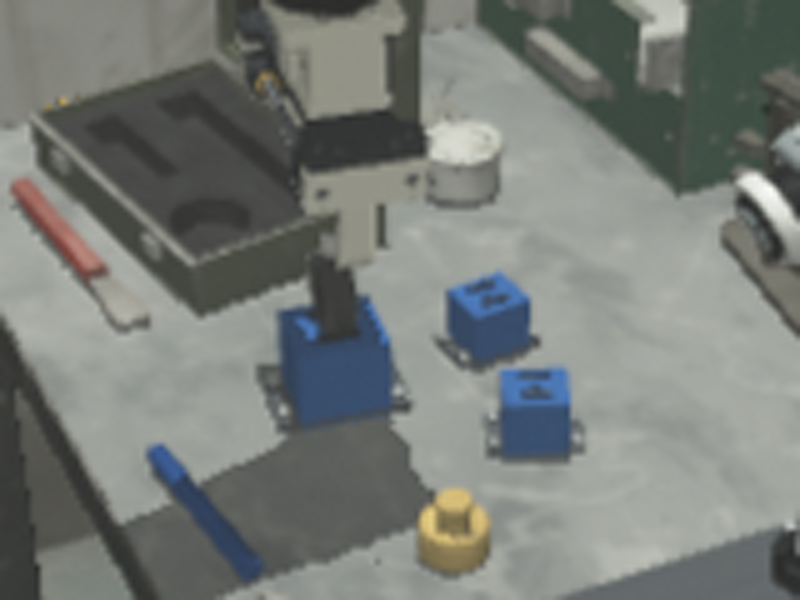

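The near finger hangs beside the case at (355,225), in line with the gauge at (335,290), so I'll go down and close.

```bash
python3 -m pendant '{"slide":[[0.002,0.004,0.04],[0,0,0.06],[0,0,0.05],[0,0,0.04],[0,0,0.034],[0,0,0],[0,0,0]],"dr":[[0,0,0],[0,0,0],[0,0,0],[0,0,0],[0,0,0],[0,0,0],[0,0,0]],"claw":[1,1,1,1,1,1,1]}' 12
python3 -m pendant '{"slide":[[0,0,0],[0,0,0],[0,0,0],[0,0,0],[0,0,0],[0,0,0],[0,0,0],[0,0,0],[0,0,0],[0,0,0]],"dr":[[0,0,0],[0,0,0],[0,0,0],[0,0,0],[0,0,0],[0,0,0],[0,0,0],[0,0,0],[0,0,0],[0,0,0]],"claw":[0.9,0.8,0.7,0.65,0.6,0.58,0.56,0.54,0.52,0.5]}' 12
python3 -c "
from h import *
togo((.489,-.1028,.089),gM(np.radians(-8.7),0))"
```

```text
clock: 4.1
position: [0.4884, -0.1025, 0.0884]
ee_rot: [0.239, 3.132, 0.0]
force: [0.5, -0.5, 0.5]
width: 1.001
gripper_force: 0.0
clock: 5.1
position: [0.4885, -0.102, 0.0885]
ee_rot: [0.238, 3.132, 0.001]
force: [0.0, 5.2, 5.9]
width: 0.608
gripper_force: 12.0
t 5.1 slide units [-0.002 -0.002 -0.002] dr units [ 0.  0. -0.] axes [[-0.988, 0.151, 0.001], [0.151, 0.988, 0.0], [-0.0, 0.001, -1.0]] w 0.6082146573027716 F 11.997340321540833 [0.  5.2 5.9] q [ 0.25  0.44 -0.2   2.04  0.14  0.67  1.38]
```

```bash
python3 -m pendant '{"slide":[[0,0.002,-0.01],[0,0.001,-0.03],[0,0,-0.04],[0,0,-0.05],[0,0,-0.06],[0,0,-0.06],[0,0,-0.05],[0,0,-0.03],[0,0,0],[0,0,0]],"dr":[[0,0,0],[0,0,0],[0,0,0],[0,0,0],[0,0,0],[0,0,0],[0,0,0],[0,0,0],[0,0,0],[0,0,0]],"claw":[0.5,0.5,0.5,0.5,0.5,0.5,0.5,0.5,0.5,0.5]}' 12
python3 -c "
from h import *
cv2.imwrite('pics/side3.png',arm.get_image('side')[:,:,::-1])
cv2.imwrite('pics/w3.png',arm.get_image('wrist')[:,:,::-1])
a=cv2.imread('pics/side3.png')
o=np.zeros((600,800,3),np.uint8);o[:400,:]=cv2.resize(a[130:250,200:440],(800,400));w=cv2.imread('pics/w3.png');o[400:,:320]=cv2.resize(w,(320,200));w=cv2.imread('pics/wrist2.png');o[400:,400:720]=cv2.resize(w,(320,200))
cv2.imwrite('pics/c3.png',o)
togo((.4803,-.392,.25),gM(0,0))"
```

```text
clock: 6.1
position: [0.4881, -0.1018, 0.1872]
ee_rot: [-0.24, -3.132, 0.0]
force: [-0.4, 0.3, -1.5]
width: 0.606
gripper_force: 12.0
t 6.2 slide units [-0.122 -0.96  -0.211] dr units [ 0.   -0.01 -1.27] axes [[-0.988, 0.152, -0.001], [0.152, 0.988, 0.0], [0.001, -0.0, -1.0]] w 0.605176283229093 F 11.995968371629715 [-0.4 -0.4 -1.1] q [ 0.28  0.31 -0.22  1.94  0.09  0.91  1.43]
```

View pics/c3.png

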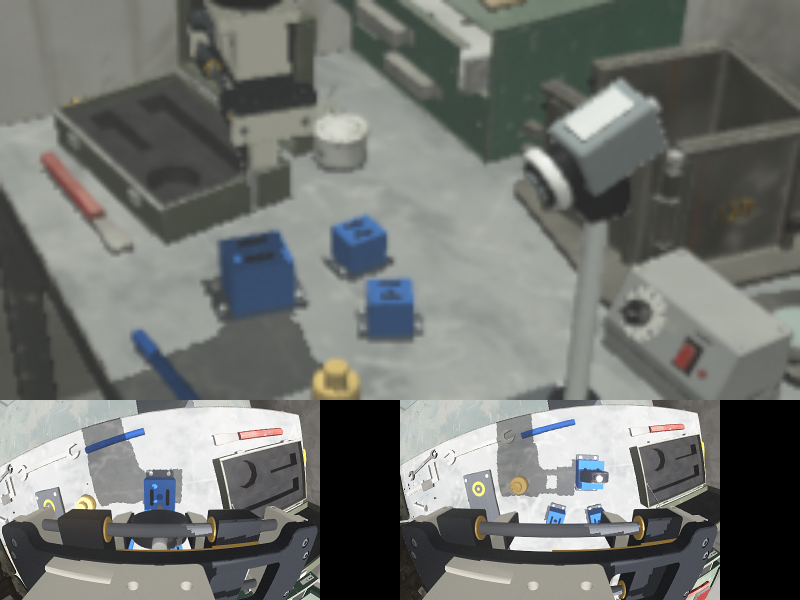

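The gauge is held upright clear of its stand; wrist2 also shows the yellow ring and base plate. I'll measure the plate direction from crops.

```bash
python3 - <<'E'
from h import *
w=cv2.imread("pics/wrist2.png");s=cv2.imread("pics/side0.png")
o=np.zeros((600,800,3),np.uint8)
o[:,:400]=cv2.resize(w[120:240,110:190],(400,600),interpolation=cv2.INTER_CUBIC)
o[:400,400:]=cv2.resize(s[230:290,290:390][:, :80],(400,300),interpolation=cv2.INTER_CUBIC).repeat(1,0) if 0 else cv2.resize(s[230:310,290:370],(400,400),interpolation=cv2.INTER_CUBIC)
o[400:,400:]=cv2.resize(s[230:270,350:430],(400,200),interpolation=cv2.INTER_CUBIC)
cv2.imwrite("pics/c4.png",o)
E
```

```text
(no output)
```

View pics/c4.png

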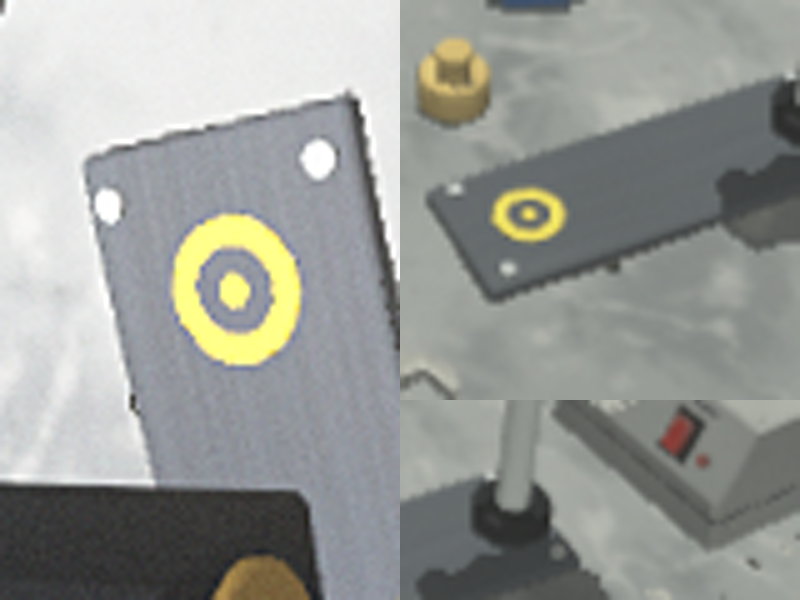

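The wrist crop shows the plate's front corners at (85,158) and (350,95), the ring centre at (236,291), screws at (108,206) and (318,160), and the left edge running down to (155,487). The side crop shows the ring at (529,214), screws at (454,189) and (508,268), and the front corners at (430,196) and (495,300).

```bash
python3 - <<'E'
from h import *
import json;c=json.load(open("cw1.json"))
T1=R.from_rotvec([-2.22304655,-2.21935922,0]);T2=R.from_rotvec([-.241,-3.132,-.001])
rel=T1.inv()*R.from_rotvec(c["orientation"]);off=T1.inv().apply(np.array(c["xyz"])-[.5114387,-.17573494,.24537528])
c2=dict(K=c["K"],xyz=T2.apply(off)+[.5119,-.1743,.2454],orientation=(T2*rel).as_rotvec())
ang=lambda d:np.degrees(np.arctan2(d[1],d[0]))
f=lambda x,y:plane("wrist",(110+x/5,120+y/5),.01,c2)
g=lambda x,y:plane("side",(290+(x-400)/5,230+y/5),.01)
print("wrist ring",f(236,291),"front",f(85,158),f(350,95),"edge yaw",ang(f(350,95)-f(85,158))-90,"screws",ang(f(318,160)-f(108,206))-90,"long",ang(f(155,487)-f(85,158)))
print("side ring",g(529,214),"edge",ang(g(430,196)-g(495,300))-90,"screws",ang(g(454,189)-g(508,268))-90,"long",ang(g(780,78)-g(430,196)))
print("lens dir",[ang(np.array([.627,-.3866])-[.4803,-.3915])])
togo((.4303,-.32,.215),gM(np.radians(-1),np.radians(25)))
E
```

```text
wrist ring [ 0.48308796 -0.39079517  0.01      ] front [ 0.43753611 -0.43192486  0.01      ] [ 0.43879444 -0.34375282  0.01      ] edge yaw -0.8176323436088779 screws -1.0336244397973218 long -2.032577133535267
side ring [ 0.48014931 -0.39310784  0.01      ] edge -2.0471873388047754 screws -0.6168830691504894 long -0.43024600420750375
lens dir [np.float64(1.9130537321242247)]
t 6.2 slide units [ 0.079 -0.748 -0.094] dr units [-0.25 -3.64 -1.11] axes [[-0.988, 0.152, -0.001], [0.152, 0.988, 0.0], [0.001, -0.0, -1.0]] w 0.605176283229093 F 11.995968371629715 [-0.4 -0.4 -1.1] q [ 0.28  0.31 -0.22  1.94  0.09  0.91  1.43]
```

```bash
python3 -m pendant '{"slide":[[0,-0.02,-0.03],[0.01,-0.06,-0.03],[0.02,-0.1,-0.03],[0.02,-0.12,0],[0.01,-0.12,0],[0.01,-0.12,0],[0.01,-0.1,0],[0,-0.07,0],[0,-0.03,0],[0,0,0]],"dr":[[0,0,0],[0,0,0],[0,0,0],[0,0,0],[0,0,0],[0,0,0],[0,0,0],[0,0,0],[0,0,0],[0,0,0]],"claw":[0.5,0.5,0.5,0.5,0.5,0.5,0.5,0.5,0.5,0.5]}' 12
python3 -m pendant '{"slide":[[0,0,0],[0,0,0],[0,0,0],[0,0,0],[0,0,0],[0,0,0],[0,0,0],[0,0,0],[0,0,0],[0,0,0]],"dr":[[0,-0.2,-0.1],[0,-0.4,-0.2],[-0.05,-0.5,-0.2],[-0.05,-0.6,-0.2],[-0.05,-0.6,-0.2],[-0.05,-0.6,-0.15],[-0.05,-0.5,-0.06],[0,-0.24,0],[0,0,0],[0,0,0]],"claw":[0.5,0.5,0.5,0.5,0.5,0.5,0.5,0.5,0.5,0.5]}' 12
python3 - <<'E'
from h import *
togo((.481,-.392,.21),gM(np.radians(-1),np.radians(25)))
E
```

```text
clock: 7.2
position: [0.4304, -0.3186, 0.2143]
ee_rot: [-0.243, -3.132, 0.0]
force: [0.1, 0.2, -3.1]
width: 0.608
gripper_force: 12.0
clock: 8.2
position: [0.4311, -0.3166, 0.2145]
ee_rot: [0.021, 2.705, 0.006]
force: [0.5, 0.8, -1.4]
width: 0.604
gripper_force: 12.0
t 8.2 slide units [-0.148 -0.249  0.084] dr units [0.07 0.   0.  ] axes [[-0.906, 0.014, 0.423], [0.015, 1.0, 0.001], [-0.423, 0.007, -0.906]] w 0.604130859605626 F 11.996056884527206 [ 0.5  0.8 -1.4] q [ 0.98  0.21 -0.31  2.1  -0.42  0.54  2.58]
```

```bash
python3 -m pendant '{"slide":[[0,-0.02,0.01],[-0.01,-0.04,0.02],[-0.02,-0.06,0.02],[-0.02,-0.06,0.015],[-0.02,-0.04,0.01],[0,-0.02,0],[0,0,0]],"dr":[[0,0,0],[0,0,0],[0,0,0],[0,0,0],[0,0,0],[0,0,0],[0,0,0]],"claw":[0.5,0.5,0.5,0.5,0.5,0.5,0.5]}' 12
python3 - <<'E'
from h import *
togo((.481,-.392,.21),gM(np.radians(-1),np.radians(25)))
E
```

```text
clock: 8.9
position: [0.4584, -0.3905, 0.2019]
ee_rot: [0.023, 2.705, 0.006]
force: [0.0, 0.1, -1.5]
width: 0.601
gripper_force: 12.0
t 8.9 slide units [-0.08  -0.004  0.007] dr units [ 0.07  0.   -0.01] axes [[-0.906, 0.015, 0.423], [0.017, 1.0, 0.0], [-0.423, 0.008, -0.906]] w 0.6013554497167652 F 11.99590265750885 [ 0.   0.1 -1.5] q [ 1.01  0.33 -0.27  1.95 -0.39  0.58  2.62]
```

```bash
python3 -m pendant '{"slide":[[-0.015,-0.004,0.003],[-0.02,0,0.003],[-0.02,0,0],[-0.015,0,0],[-0.01,0,0],[0,0,0],[0,0,0],[0,0,0]],"dr":[[0.03,0,0],[0.04,0,0],[0,0,0],[0,0,0],[0,0,0],[0,0,0],[0,0,0],[0,0,0]],"claw":[0.5,0.5,0.5,0.5,0.5,0.5,0.5,0.5]}' 12
python3 - <<'E'
from h import *
togo((.481,-.392,.21),gM(np.radians(-1),np.radians(25)))
s=arm.get_image("side")[:,:,::-1];w=arm.get_image("scene")[:,:,::-1]
cv2.imwrite("pics/side5.png",s);cv2.imwrite("pics/scene5.png",w)
u,v=map(int,proj("side",(.481,-.392,.21)));a,b=map(int,proj("scene",(.481,-.392,.21)));print(u,v,a,b)
o=np.zeros((600,800,3),np.uint8)
o[:,:400]=cv2.resize(s[v-60:v+60,u-40:u+40],(400,600),interpolation=cv2.INTER_CUBIC)
o[:,400:]=cv2.resize(w[b-60:b+60,a-40:a+40],(400,600),interpolation=cv2.INTER_CUBIC)
cv2.imwrite("pics/c5.png",o)
E
```

```text
clock: 9.7
position: [0.4806, -0.3914, 0.2107]
ee_rot: [0.025, 2.705, -0.006]
force: [-0.4, -0.8, -2.0]
width: 0.609
gripper_force: 12.0
t 9.7 slide units [-0.    -0.002  0.003] dr units [-0.01  0.   -0.01] axes [[-0.906, 0.019, 0.423], [0.017, 1.0, -0.008], [-0.423, -0.0, -0.906]] w 0.6089607187481169 F 11.995969265699387 [-0.4 -0.8 -2. ] q [ 0.96  0.34 -0.25  1.92 -0.36  0.59  2.55]
317 215 361 174
```

View pics/c5.png

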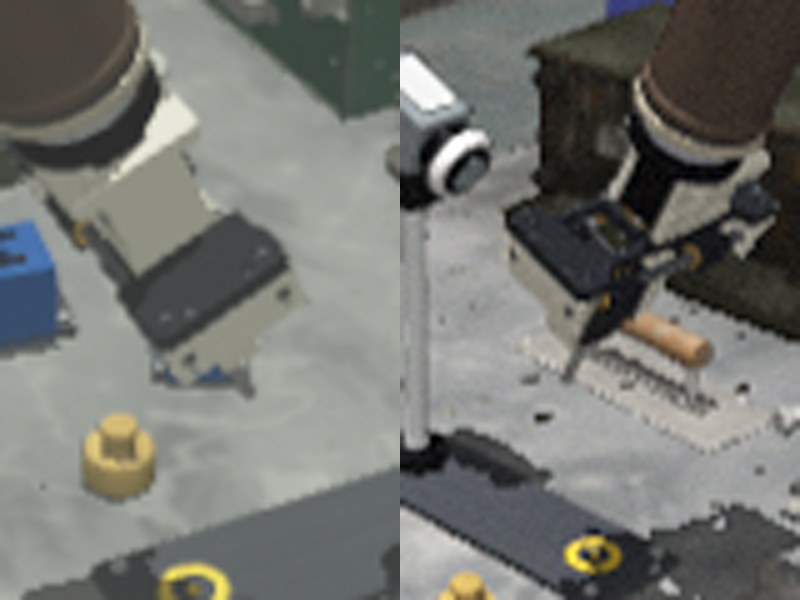

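The gripper hides the case in both views. The stem tip shows at about side crop (250,390) and scene crop (568,380), so I'll check that against where it should be.

```bash
python3 - <<'E'
from h import *
s=arm.observe();p=np.array(s["position"]);z=R.from_rotvec(s["ee_rot"]).as_matrix()[:,2]
x=R.from_rotvec(s["ee_rot"]).as_matrix()[:,0];y=R.from_rotvec(s["ee_rot"]).as_matrix()[:,1]
for d in (.076,.06,.028):
    for n,(u,v) in(("side",(277,155)),("scene",(321,114))):
        a,b=proj(n,p+z*d);print(d,n,(a-u)*5+(400 if n=="scene" else 0),(b-v)*5)
side,sc=(277+250/5,155+388/5),(321+168/5,114+378/5)
P,e=tri("side",side,"scene",sc);print(P,e,"expected",p+z*.076)
c=arm.calibration("wrist");cv2.imwrite("pics/w5.png",cv2.resize(arm.get_image("wrist")[:,:,::-1],None,fx=1.2,fy=1.2))
print(proj("wrist",p+z*.076),proj("wrist",p-x*.01))
E
```

```text
0.076 side 251.35585629686318 390.0136731159996
0.076 scene 564.5259183264096 377.26519109677014
0.06 side 241.00846082667374 372.2271533995622
0.06 scene 572.0727178643051 362.21315283659294
0.028 side 219.74761315021908 335.68109816518984
0.028 scene 587.5489437764321 331.345929799495
[ 0.51089118 -0.39239775  0.14284878] 0.002424059678204926 expected [ 0.51275239 -0.39204937  0.14181174]
(np.float64(319.6885628911375), np.float64(210.56568078420102)) (np.float64(320.1760670609611), np.float64(272.780214312314))
```

View pics/w5.png

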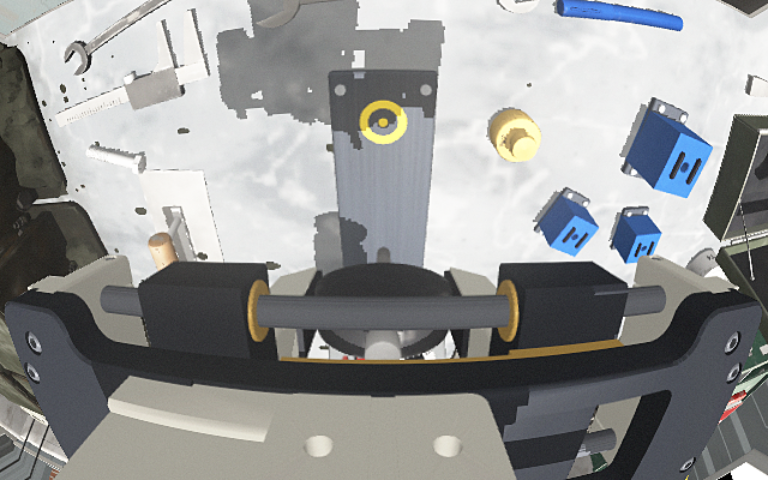

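The wrist view shows the case centred between the fingers at (382,310), with the stem at (382,255) in line with the base plate. The stem tip is within about 2 mm of where it should be, so I'm handing in.

```bash
python3 -m pendant '{"slide":[[0,0,0],[0,0,0],[0,0,0]],"dr":[[0,0,0],[0,0,0],[0,0,0]],"claw":[0.5,0.5,0.5]}' 12; python3 -c "
from cell import arm
print(arm.sign_off())"
```

```text
clock: 10.15
position: [0.4809, -0.3914, 0.2108]
ee_rot: [0.025, 2.704, -0.006]
force: [-0.9, -0.1, -2.1]
width: 0.603
gripper_force: 12.0
the job is handed in; nothing more can be done
None
```

The gauge is held still at the viewing spot with a 12 N grip, dial toward the lens and stem down (stem tip about 2 mm from its expected position); the job was handed in at 10.15 s, and sign-off returned no verdict.

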